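Press the end panel home with the one-hand bar clamp, then release it

ROBOT

A 7-joint arm with a two-finger parallel gripper is mounted at the origin on the work surface. World frame = base frame: x ahead of the robot, y to its left, z up, the work surface at z = 0. Lengths are in m, angles in rad, forces in N, time in s.
With the tool pointing down it reaches from about 0.4 to 0.85 m from the base axis. Payload 6.9 kg.
Tool frame: the origin (TCP) lies at the very end of the fingers, on their centre line; the grasp point (between the pads) lies 19 mm behind it; z points along the fingers, y is the line along which they close (so a half turn about z gives the same grasp; the last joint's range is limited). The gripper opens to 85 mm and grips with 20 to 120 N. Pads are 22 mm wide; open, the fingers measure 114 mm over their backs; the gripper's body (76 mm by 85 mm) begins 54 mm behind the grasp point. The pads swing forward as they close: fully open they stand 13 mm farther back than shut.
Start: joints at [-1.153, 0.507, -0.238, 1.5, 0.126, 1.149, -0.155], TCP at [0.192, 0.595, 0.231] pointing down, gripper open.
Joint ranges: [-3.08, 3.08], [-0.24, 2.05], [-1.43, 1.35], [0, 2.5], [-1.52, 4.66], [0.17, 1.96], [-2.89, 2.89]. Speed limits (rad/s): [2.39, 2.39, 3.14, 3.14, 3.14, 3.14, 3.14].

INTERFACE

Orientations are given as a 3x3 rotation matrix whose columns are the frame's x, y, z axes.
In Python, from plant import readout, viewer, env, spot_in, outline_of, mark_of gives the robot as it stands.
- The arm moves only by the shell command python3 -m jog 'ROWS' [FORCE]. ROWS is a JSON object of lists of equal length, an entry for each row: "grip": the closure, from 0 (fully open) to 1 (shut); "slide": the shift along the tool's x, y, z in mm, a list of three; "angular": the turn, a rotation vector about the tool's x, y, z in degrees, a list of three. In form: {"grip": [grip, ...], "slide": [[x, y, z], ...], "angular": [[rx, ry, rz], ...]}. A call has 1 to 8 rows; each row shifts and turns the commanded pose from where the row before left it, along the tool's axes as they then stand; what a row does not reach is not made up. A row lasts 1/12 s, in which the tool goes at most 41.7 mm and 7.16 degrees, less where a joint would pass 70% of its speed; a pose out of reach is approached as far as the arm can. A call is refused whole if a number of a shift passes 41.7 or a number of a turn 7.16, either way. A call with a gripper value outside its range is refused whole. The fingers move at their own pace and stop on an object; FORCE is the grip in N (left out, the last holds). Time passes only in rows, so rows that do not move let the fingers close. It gives the time, the measured TCP pose, the force, the opening and the grip force at its end, in the units of the state.
- readout.state(): the state, without advancing time (a new reading comes with each control period).
- viewer.read_camera(name): name is "scene" or "top" or "wrist"; returns a dict with "img" (480x640x3 uint8, red, green, blue), "intrinsics" (3x3 intrinsics, pixels), "distortion" ([k1, k2, p1, p2, k3] as OpenCV has them; the pictures are not rectified), "rvec" (rotation vector, rad) and "tvec" (3), from world to camera coordinates, as OpenCV has them; the wrist camera has in their place "tool_from_camera" (4x4, takes a point from camera to tool coordinates, whose origin is the TCP and whose axes are the flange's). Camera axes: x right, y down, z forward; pixel columns grow to the right and rows downward; lengths in m; the calibration is good to about 2 mm. A picture is of the moment at which its call begins: read the wrist's pose just before it. There is no depth.
- env.close_job(): hands the job in; it is judged then, once.
Trained networks look in the newest picture that a camera, given by its name, has taken for a name from the list of things; names that differ only in an ending like _2 or _b are one class to them, and where a whole thing is asked for, a point or a joint stands for the part that bears it (a point fixed in the world has none). Each returns a list of dicts, best first, with "p" (0 to 1); they miss things now and then, are a little off and sometimes report something else, mostly with a low value. They report only what shows in the picture. A call takes as long as a camera call.
- spot_in(camera, query): "pixel" ([column, row] in pixels, amid what is visible of it).
- outline_of(camera, query): "mask" (480x640 bool, what is visible of it) and "pixel" ([column, row] in pixels, amid what is visible of it).
- mark_of(camera, query): "pixel" ([column, row] in pixels: a listed point, or the origin of a listed thing).
The state is a dict: "time": time; "qpos": joint angles; "joint_vel": joint speeds; "joint_torque": joint torques, N m; "tcp_pos": TCP position; "eef_rot": TCP orientation; "wrist_force": force on the tool from outside, world axes, zero at the start; "moment": the same for the moment, N m; "grip_width": finger opening in m; "grip_force": force on a finger pad.
Only numpy, scipy, OpenCV 4.12 (cv2) and the standard library are available. Lean on these libraries where they do the work, as an engineer would, in place of code of your own. Each camera call takes 0.05 s, during which the arm holds its last target. There are 200 camera calls.

TASK

On the dorm desk a small wooden desk tidy is being glued up in a one-hand bar clamp. Pump the clamp's trigger until the tidy's loose end panel is fully home, and in the last stroke hold a firm squeeze of about 20 N on the panel for a second; never let the pad press it with more than 35 N, and move the jaw and panel only by the trigger. Then let go of the trigger and hold the release button down until the jaw has sprung all the way back, leaving the panel closed and the glue bottle and cardboard ring on the board undisturbed.

Things in the scene. Friction and masses are not known exactly. Their poses are not given: they have to be found in the camera images.
- jig: Plywood board 170 x 445 x 12 mm fixed to the desk, with the tidy and the bar clamp on it. Origin: on the desk below the trigger at rest. +y: closing direction of trigger, bar, jaw and panel; z up. Jig frame, mm: grey clamp body x -20..20, y -55..140, z 80..112; fixed upright handle 28 (x) x 24 (y), centre y 64, top z 178; steel bar 20 wide, z 88..100, along y over the tidy.
- trigger_mid (a point): Moves with the trigger: an upright black blade 24 (x) x 14 (y) mm that stands out of the clamp body, z 112..173 mm. This point: its middle in x and y, at z = 150 mm; at rest right above the jig's origin. Pull on its front (-y) face, 7 mm from this point; above z = 112 mm the space in front of it is free.
- trigger (a joint): Trigger travel in m: 0 at rest, 0.030 fully pulled to the jig's +y (15 mm short of the handle). A 2.7 to 4 N spring returns it. It drags the jaw along 1:1 by a ratchet with 7 mm teeth: let go, the jaw stays at the last tooth passed (a full pull gains 28 mm) and the trigger can be pulled again. Two to four strokes are needed.
- jaw (a joint): Advance of bar and moving jaw in m: 0 fully back (start), 0.085 at most. A spring of 1.5 to 3.6 N draws it back and the ratchet drags with up to 4 N. The panel gets home between 0.047 and 0.071, depending on the tidy; from there the force climbs steeply: the rubber pad gives little. The hand pulls about 7 N (free) to 14 N (panel moving), and once home about 8 N more than the squeeze.
- jaw_top (a point): Middle of the top of the moving jaw: a dark steel upright 28 x 18 mm, z 28..108 mm, at the -y end of the bar, with a round rubber pad (34 mm) facing +y.
- pad: The round rubber pad of the jaw that presses on the panel (its origin is that of the jig, shifted by the jaw's advance).
- panel (a joint): Open gap in m between the loose end panel and the tidy: 0 = home. It slides on two dowels with about 5 N of friction and stays where it is pushed.
- panel_top (a point): Middle of the top edge of the tidy's loose end panel, a board 116 (x) x 12 (y) x 65 (z) mm, z 14..79 mm, between the tidy and the pad. Home: 57 mm to -y of the tidy's origin.
- release (a joint): Release button travel in m: 0 up, 0.008 fully down, spring 2.3 to 4.3 N. Below about 0.0065 it frees the jaw as long as it is held; the jaw takes about a second to spring back. It ticks up and down by itself while the jaw advances.
- release_top (a point): Centre of the top of the release button: round, black, 22 mm across, 16 mm proud of the clamp body (z = 128 mm), at y = 112 mm in the jig, its centre 36 mm behind the handle's back face.
- glue_mid (a point): Centre of a white glue bottle, 38 mm across and 95 mm high, standing on the board; leave it.
- tape_mid (a point): Centre of a cardboard ring (roll core), 48 mm across and 18 mm high, lying on the board; leave it.
- tidy: Open wooden box screwed to the board under the bar, 110 (x) x 102 (y) x 65 mm, with a cleat behind it; axes as the jig's. Origin: on the board, at the middle of the box in x and 51 mm from its open (-y) end, where the loose panel goes. Where it stands along y differs by up to 24 mm.

How it is judged:
On the way, in this order (a step that is already met when the one before it is completed fails the run):
1. the panel is home (gap under 1.5 mm) and the pad presses it with more than 12 N, for 0.6 s (value of joint panel below 0.0015 m and contact force between pad and panel above 12 N), for 0.6 s.
2. the trigger is let go and the jaw is fully back (under 2 mm) (value of joint each of jaw, trigger below 0.002 m), for 0.2 s.
At the end, for the whole second after the job is handed in: The panel is home (gap under 1.5 mm), the jaw is fully back (under 2 mm), trigger and release button are let go (under 2 mm of travel) (all of step 2 and value of joint panel below 0.0015 m and value of joint release below 0.002 m); the robot touches nothing.
It fails at once if the pad pressed the panel with more than 35 N (contact force between pad and panel above 35 N).
It fails at once if the robot pushed the jaw, the bar or the panel itself (contact force between any of the fingers, the arm and jaw above 3 N or contact force between any of the fingers, the arm and panel above 3 N).
It fails at once if the glue bottle or the cardboard ring was shifted by more than 30 mm (distance of any of glue_mid, tape_mid from where it was at the start of the episode above 0.03 m).
It also fails if it takes over 64 s, if anything falls off the work surface, if the arm or the gripper's body presses on something with over 40 N, if the wrist force passes 120 N, or if a joint passes its speed limit or range.

## Working session

There is one attempt and no reset: what is moved stays moved. The work goes in short steps, Python scripts to look and compute and a shell command to move; the robot and the scene stay as the last step left them, time stands still between calls to the robot, and variables do not carry over. Pictures are saved under pics/ and viewed, at most 10 in all, crops included, and the job is handed in when it is done.

```bash
mkdir -p pics; ls
cat > h.py <<'E'
import numpy as np,cv2
from plant import readout,viewer,env,spot_in,outline_of,mark_of
def ray(c,px):
    K=np.array(c["intrinsics"]);d=np.array(c["distortion"])
    u=cv2.undistortPoints(np.array([[px]],float),K,d)[0,0]
    R=cv2.Rodrigues(np.array(c["rvec"],float))[0];t=np.array(c["tvec"]).ravel()
    return -R.T@t, R.T@np.array([u[0],u[1],1])
def atz(c,px,z):
    o,v=ray(c,px);return o+v*(z-o[2])/v[2]
def proj(c,p):
    return cv2.projectPoints(np.array(p,float).reshape(-1,3),np.array(c["rvec"],float),np.array(c["tvec"],float),np.array(c["intrinsics"]),np.array(c["distortion"]))[0].reshape(-1,2)
E
python3 - <<'E'
from h import *
for n in ["top","scene"]:
    c=viewer.read_camera(n);cv2.imwrite(f"pics/{n}0.png",c["img"][:,:,::-1])
    print(n,"cam at",ray(c,[320,240])[0].round(3))
    for q,z in [("jig",0),("trigger_mid",.15),("jaw_top",.108),("release_top",.128),("panel_top",.079),("tidy",.012),("glue_mid",.0595),("tape_mid",.021)]:
        for m in mark_of(n,q)[:1]: print(q,round(m["p"],2),np.round(m["pixel"]),atz(c,m["pixel"],z).round(4))
s=readout.state();print(s["tcp_pos"],s["eef_rot"],s["time"],s["grip_width"])
E
```

```text
pics
top cam at [0.463 0.017 0.986]
jig 0.76 [278. 289.] [0.4754 0.094  0.    ]
trigger_mid 0.58 [272. 289.] [0.4728 0.0916 0.15  ]
jaw_top 0.71 [424. 303.] [ 0.4506 -0.1699  0.108 ]
release_top 0.42 [206. 278.] [0.4928 0.208  0.128 ]
panel_top 0.87 [393. 302.] [ 0.4508 -0.1199  0.079 ]
tidy 0.73 [344. 299.] [ 0.4561 -0.0344  0.012 ]
glue_mid 0.62 [284. 244.] [0.557  0.0785 0.0595]
scene cam at [1.014 0.451 0.591]
jig 0.74 [370. 291.] [0.4759 0.0861 0.    ]
trigger_mid 0.85 [382. 216.] [0.4669 0.0888 0.15  ]
jaw_top 0.67 [277. 174.] [ 0.4357 -0.1769  0.108 ]
release_top 0.54 [433. 269.] [0.4938 0.2023 0.128 ]
panel_top 0.6 [297. 201.] [ 0.4452 -0.1151  0.079 ]
tidy 0.89 [324. 250.] [ 0.4558 -0.036   0.012 ]
glue_mid 0.73 [333. 284.] [0.5555 0.0711 0.0595]
tape_mid 0.67 [363. 322.] [0.5578 0.1351 0.021 ]
[0.19175824 0.59484457 0.23129673] [[-9.51766567e-01  3.06823079e-01 -4.67710658e-06]
 [ 3.06823079e-01  9.51766567e-01  7.52208580e-06]
 [ 6.75946320e-06  5.72422554e-06 -1.00000000e+00]] 0.9 0.08515924511818289
```

Run:
```python
import cv2,numpy as np
a=cv2.imread("pics/top0.png")[200:380,150:470];b=cv2.imread("pics/scene0.png")[120:380,220:520]
cv2.imwrite("pics/both.png",np.vstack([cv2.resize(a,(533,300)),cv2.resize(b[:, :],(533,300))][:1]+[cv2.resize(b,(533,300))]))
```

```text
(no output)
```

View pics/both.png

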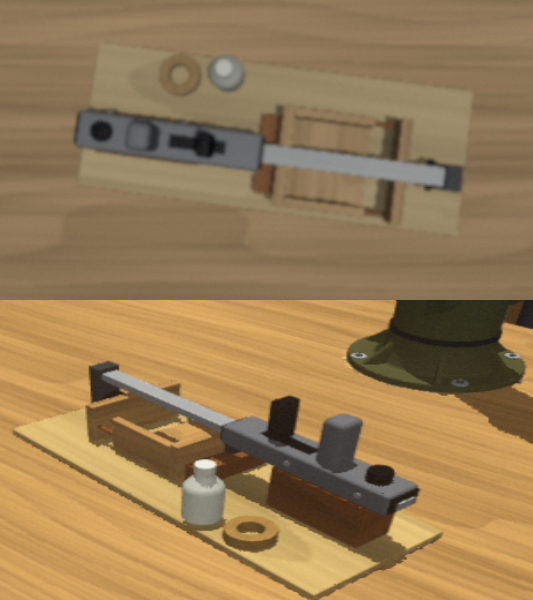

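View pics/scene0.png

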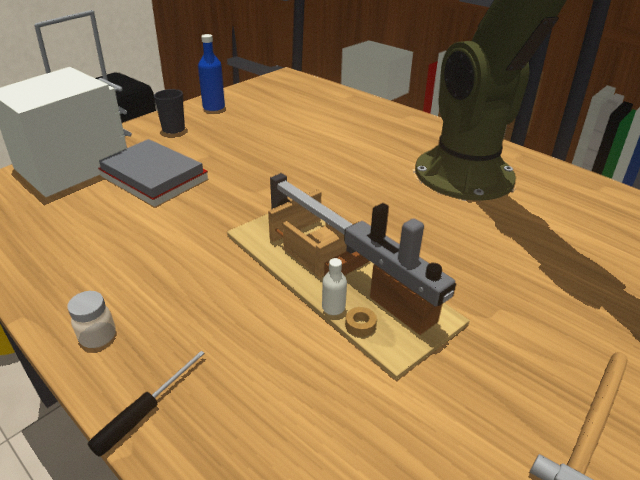

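The top view shows the clamp running along world +y, turned about 6°, with the jaw at the right. The scene picture has the trigger at (380,222), handle (411,243), release button (434,272) and jaw (279,190), which agrees with the networks. Next I fit the jig pose while turning the tool.

```bash
cat > fit.py <<'E'
from h import *
from scipy.optimize import least_squares
def fit():
    obs=[]
    cams={n:viewer.read_camera(n) for n in ["top","scene"]}
    pts={"jig":(0,0),"trigger_mid":(0,.15),"release_top":(.112,.128),"jaw_top":(None,.108),"panel_top":(None,.079),"tidy":(None,.012)}
    free=["jaw_top","panel_top","tidy"]
    for n in cams:
        for q in pts:
            m=mark_of(n,q)
            if m: obs.append((n,q,m[0]["pixel"]))
    def P(v,q):
        y,z=pts[q]
        if y is None:y=v[3+free.index(q)]
        return [v[0]-np.sin(v[2])*y,v[1]+np.cos(v[2])*y,z]
    f=lambda v:np.concatenate([proj(cams[n],P(v,q))[0]-px for n,q,px in obs])
    r=least_squares(f,[.472,.09,-.11,-.26,-.21,-.13],loss="soft_l1",f_scale=2)
    return r.x,[(n,q,(proj(cams[n],P(r.x,q))[0]-px).round(1).tolist()) for n,q,px in obs]
if __name__=="__main__":
    x,res=fit();print(x.round(4),np.degrees(x[2]).round(2))
    for a in res:print(*a)
E
python3 fit.py
python3 -m jog '{"grip":[1,1,1,1,1,1,1,1],"slide":[[0,0,0],[0,0,0],[0,0,0],[0,0,0],[0,0,0],[0,0,0],[0,0,0],[0,0,0]],"angular":[[0,0,7.1],[0,0,7.1],[0,0,7.1],[0,0,7.1],[0,0,7.1],[0,0,7.1],[0,0,7.1],[0,0,7.1]]}' 60
```

```text
[ 0.4779  0.0894 -0.1347 -0.2617 -0.2098 -0.1269] -7.72
top jig [1.1, 5.5]
top trigger_mid [2.1, -1.1]
top release_top [0.6, 0.1]
top jaw_top [-0.7, -0.0]
top panel_top [0.6, 2.3]
top tidy [1.3, 0.7]
scene jig [-1.2, 0.3]
scene trigger_mid [1.1, 3.5]
scene release_top [1.3, 2.1]
scene jaw_top [-1.8, 0.1]
scene panel_top [0.3, 2.3]
scene tidy [0.5, 3.1]
time: 2.27
tcp_pos: [0.1917, 0.5949, 0.2313]
eef_rot: [[-0.259, 0.966, -0.0], [0.966, 0.259, 0.0], [0.0, -0.0, -1.0]]
wrist_force: [-1.2, -0.0, -0.2]
grip_width: -0.0001
grip_force: 0.0
```

```bash
python3 -m jog '{"grip":[1,1,1,1,1,1,1,1],"slide":[[0,0,0],[0,0,0],[0,0,0],[0,0,0],[-25,18,0],[-25,18,0],[-25,18,0],[-25,18,0]],"angular":[[0,0,7],[0,0,7],[0,0,7],[0,0,1.6],[0,0,0],[0,0,0],[0,0,0],[0,0,0]]}'
python3 -m jog '{"grip":[1,1,1,1,1,1,1,1],"slide":[[-25,18,0],[-25,18,0],[-25,18,0],[-25,18,0],[-25,18,0],[-25,18,0],[-25,18,0],[-25,18,0]],"angular":[[0,0,0],[0,0,0],[0,0,0],[0,0,0],[0,0,0],[0,0,0],[0,0,0],[0,0,0]]}'
python3 -m jog '{"grip":[1,1,1,1,1,1,1,1],"slide":[[-25,18,0],[-25,18,0],[-25,18,0],[-25,18,0],[-25,18,0],[-25,18,0],[-25,18,0],[-18,8,0]],"angular":[[0,0,0],[0,0,0],[0,0,0],[0,0,0],[0,0,0],[0,0,0],[0,0,0],[0,0,0]]}'
cat > rel.py <<'E'
from h import *
c=viewer.read_camera("wrist");s=readout.state();cv2.imwrite("pics/w.png",c["img"][:,:,::-1])
R=np.array(s["eef_rot"]);p=np.array(s["tcp_pos"]);T=np.array(c["tool_from_camera"])
o=np.array([.4779,.0894,0]);a=-.1347
J=np.array([[np.cos(a),-np.sin(a),0],[np.sin(a),np.cos(a),0],[0,0,1]])
print("tcp in jig",(J.T@(p-o)*1e3).round(1),"tool x ang",np.degrees(np.arctan2(R[1,0],R[0,0])).round(2),"cam",T[:3,3])
for q,z in [("trigger_mid",.15),("release_top",.128),("jaw_top",.108),("panel_top",.079),("tidy",.012)]:
    for m in mark_of("wrist",q)[:1]:
        u=cv2.undistortPoints(np.array([[m["pixel"]]],float),np.array(c["intrinsics"]),np.array(c["distortion"]))[0,0]
        v=R@T[:3,:3]@np.array([u[0],u[1],1]);k=R@T[:3,3]+p
        w=k+v*(z-k[2])/v[2];print(q,round(m["p"],2),np.round(m["pixel"]),w.round(4),"in jig",(J.T@(w-o)*1e3).round(1))
E
python3 rel.py
```

```text
time: 2.93
tcp_pos: [0.2509, 0.4854, 0.2312]
eef_rot: [[0.123, 0.992, 0.0], [0.992, -0.123, -0.0], [-0.0, 0.0, -1.0]]
wrist_force: [0.5, -0.4, 1.3]
grip_width: -0.0003
grip_force: 0.0
time: 3.6
tcp_pos: [0.3686, 0.2686, 0.2315]
eef_rot: [[0.123, 0.992, 0.0], [0.992, -0.123, 0.0], [0.0, 0.0, -1.0]]
wrist_force: [0.1, 0.3, 0.1]
grip_width: 0.0001
grip_force: 0.0
time: 4.27
tcp_pos: [0.4783, 0.0586, 0.2316]
eef_rot: [[0.126, 0.992, 0.002], [0.992, -0.126, -0.001], [-0.001, 0.002, -1.0]]
wrist_force: [0.9, 0.1, -0.4]
grip_width: 0.0001
grip_force: 0.0
tcp in jig [  5.3 -33.9 231.7] tool x ang 82.55 cam [ 0.07150549 -0.00015242 -0.1441401 ]
trigger_mid 0.97 [304. 201.] [0.4751 0.0882 0.15  ] in jig [ -2.6  -1.6 150. ]
release_top 0.6 [396. 119.] [0.5376 0.1279 0.128 ] in jig [ 54.   46.2 128. ]
panel_top 0.62 [309. 411.] [ 0.4474 -0.1209  0.079 ] in jig [  -2.  -212.4   79. ]
tidy 0.58 [305. 296.] [ 0.4545 -0.0345  0.012 ] in jig [  -6.5 -125.9   12. ]
```

View pics/w.png

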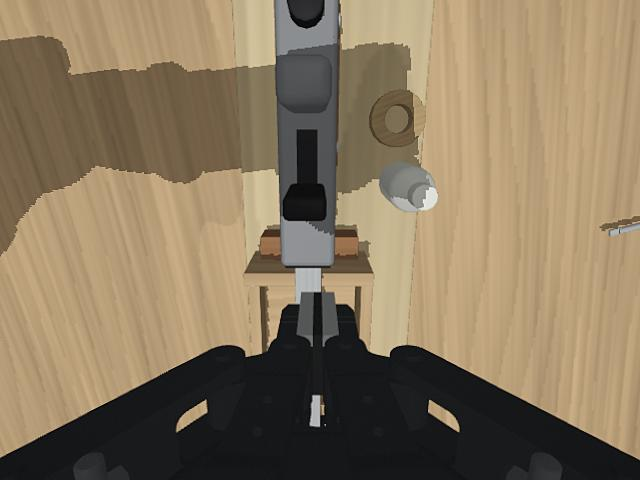

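Wrist view: trigger at (304,201), handle at (304,83) and release at the top edge (305,8), all lined up with the tool x axis; TCP about 6 mm off sideways. I correct that and descend in front of the blade.

```bash
python3 -m jog '{"grip":[1,1,1,1,1,1],"slide":[[0,-6,0],[0,0,30],[0,0,30],[0,0,25],[0,0,11],[0,0,0]],"angular":[[0,0,0],[0,0,0],[0,0,0],[0,0,0],[0,0,0],[0,0,0]]}'
python3 -m jog '{"grip":[1,1,1,1],"slide":[[5,0,0],[4,0,0],[3,0,0],[0,0,0]],"angular":[[0,0,0],[0,0,0],[0,0,0],[0,0,0]]}'
python3 -m jog '{"grip":[1,1,1],"slide":[[2,0,0],[2,0,0],[0,0,0]],"angular":[[0,0,0],[0,0,0],[0,0,0]]}'
python3 -m jog '{"grip":[1,1,1],"slide":[[2,0,0],[2,0,0],[0,0,0]],"angular":[[0,0,0],[0,0,0],[0,0,0]]}'
```

```text
time: 5.07
tcp_pos: [0.4683, 0.0633, 0.1331]
eef_rot: [[0.124, 0.992, -0.005], [0.992, -0.124, -0.001], [-0.001, -0.005, -1.0]]
wrist_force: [-0.2, 0.5, 0.0]
grip_width: 0.0003
grip_force: 0.0
time: 5.4
tcp_pos: [0.4726, 0.0743, 0.1363]
eef_rot: [[0.126, 0.992, 0.002], [0.992, -0.126, -0.0], [-0.0, 0.002, -1.0]]
wrist_force: [-1.0, -5.0, 4.2]
grip_width: -0.0004
grip_force: 2.2
time: 5.65
tcp_pos: [0.473, 0.077, 0.1363]
eef_rot: [[0.128, 0.992, 0.001], [0.992, -0.128, -0.001], [-0.001, 0.001, -1.0]]
wrist_force: [-1.6, -5.4, 4.6]
grip_width: 0.0002
grip_force: 2.9
time: 5.9
tcp_pos: [0.4736, 0.0816, 0.1361]
eef_rot: [[0.127, 0.992, 0.001], [0.992, -0.127, -0.0], [-0.0, 0.001, -1.0]]
wrist_force: [-1.2, -6.1, 4.0]
grip_width: -0.0003
grip_force: 2.9
```

```bash
python3 -m jog '{"grip":[1,1,1,1,1],"slide":[[4,0,0],[4,0,0],[4,0,0],[2,0,0],[0,0,0]],"angular":[[0,0,0],[0,0,0],[0,0,0],[0,0,0],[0,0,0]]}'
python3 -m jog '{"grip":[1,1,1,1],"slide":[[2,0,0],[2,0,0],[0,0,0],[0,0,0]],"angular":[[0,0,0],[0,0,0],[0,0,0],[0,0,0]]}'
python3 -m jog '{"grip":[1,1,1],"slide":[[1.5,0,0],[0,0,0],[0,0,0]],"angular":[[0,0,0],[0,0,0],[0,0,0]]}'
python3 rel.py
```

```text
time: 6.32
tcp_pos: [0.4754, 0.0954, 0.136]
eef_rot: [[0.127, 0.992, 0.001], [0.992, -0.127, -0.001], [-0.0, 0.001, -1.0]]
wrist_force: [-1.5, -6.2, 4.4]
grip_width: -0.0004
grip_force: 3.2
time: 6.65
tcp_pos: [0.4758, 0.0989, 0.136]
eef_rot: [[0.127, 0.992, 0.001], [0.992, -0.127, -0.001], [-0.001, 0.001, -1.0]]
wrist_force: [-0.5, -5.4, 5.0]
grip_width: -0.0003
grip_force: 2.9
time: 6.9
tcp_pos: [0.476, 0.1, 0.136]
eef_rot: [[0.128, 0.992, 0.001], [0.992, -0.128, -0.001], [-0.001, 0.001, -1.0]]
wrist_force: [-1.1, -7.0, 4.7]
grip_width: 0.0
grip_force: 3.6
tcp in jig [ -3.3  10.3 136. ] tool x ang 82.66 cam [ 0.07150481 -0.00015439 -0.14413998]
trigger_mid 0.77 [319. 288.] [0.4784 0.1164 0.15  ] in jig [ -3.1  26.8 150. ]
release_top 0.73 [319.  38.] [0.4899 0.2037 0.128 ] in jig [ -3.5 114.8 128. ]
```

```bash
python3 -m jog '{"grip":[1,1,1],"slide":[[1,0,0],[0,0,0],[0,0,0]],"angular":[[0,0,0],[0,0,0],[0,0,0]]}'
python3 -m jog '{"grip":[1,1,1],"slide":[[1,0,0],[0,0,0],[0,0,0]],"angular":[[0,0,0],[0,0,0],[0,0,0]]}'
```

```text
time: 7.45
tcp_pos: [0.476, 0.1004, 0.136]
eef_rot: [[0.128, 0.992, 0.001], [0.992, -0.128, -0.002], [-0.002, 0.001, -1.0]]
wrist_force: [-1.6, -8.8, 4.6]
grip_width: 0.0
grip_force: 4.6
time: 7.7
tcp_pos: [0.4762, 0.1016, 0.136]
eef_rot: [[0.128, 0.992, 0.001], [0.992, -0.128, -0.002], [-0.001, 0.001, -1.0]]
wrist_force: [-1.4, -8.1, 6.0]
grip_width: 0.0005
grip_force: 4.2
```

```bash
python3 -m jog '{"grip":[1,1,1],"slide":[[1,0,0],[0,0,0],[0,0,0]],"angular":[[0,0,0],[0,0,0],[0,0,0]]}'
python3 -m jog '{"grip":[1,1,1],"slide":[[1,0,0],[0,0,0],[0,0,0]],"angular":[[0,0,0],[0,0,0],[0,0,0]]}' | head -2;  tail -0 /dev/null; python3 -c "
from h import *
print(readout.state()['wrist_force'])"
```

```text
time: 7.95
tcp_pos: [0.4762, 0.1021, 0.136]
eef_rot: [[0.129, 0.992, 0.001], [0.992, -0.129, -0.002], [-0.002, 0.001, -1.0]]
wrist_force: [-1.4, -9.3, 5.2]
grip_width: -0.0001
grip_force: 5.0
time: 8.2
tcp_pos: [0.4763, 0.1027, 0.136]
[ -0.83899994 -10.68127828   6.17838237]
```

```bash
python3 -m jog '{"grip":[1,1,1,1,1],"slide":[[-12,0,0],[-12,0,0],[-12,0,0],[-8,0,0],[0,0,0]],"angular":[[0,0,0],[0,0,0],[0,0,0],[0,0,0],[0,0,0]]}'
python3 fit.py; python3 rel.py
```

```text
time: 8.62
tcp_pos: [0.4703, 0.0597, 0.1354]
eef_rot: [[0.129, 0.992, -0.0], [0.992, -0.129, -0.0], [-0.0, -0.0, -1.0]]
wrist_force: [0.4, -0.0, 0.2]
grip_width: -0.0004
grip_force: 0.0
[ 0.4748  0.0905 -0.1276 -0.2346 -0.2098 -0.1224] -7.31
top release_top [0.1, 0.4]
top jaw_top [-0.7, 2.2]
top panel_top [0.4, 1.3]
top tidy [-2.3, -0.4]
scene jig [3.5, -0.2]
scene trigger_mid [-1.3, -0.0]
scene release_top [-0.3, 0.4]
scene jaw_top [-2.2, 1.1]
scene panel_top [-0.2, 2.6]
scene tidy [-2.5, -1.1]
tcp in jig [ -3.6 -28.3 135.3] tool x ang 82.74 cam [ 0.07150657 -0.00015565 -0.14413933]
trigger_mid 0.85 [320. 258.] [0.4748 0.09   0.15  ] in jig [ -3.1   0.2 150. ]
```

```bash
python3 -m jog '{"grip":[1,1,1,1,1,1,1,1],"slide":[[6,0,0],[6,0,0],[4,0,0],[4,0,0],[4,0,0],[4,0,0],[0,0,0],[0,0,0]],"angular":[[0,0,0],[0,0,0],[0,0,0],[0,0,0],[0,0,0],[0,0,0],[0,0,0],[0,0,0]]}'
python3 -m jog '{"grip":[1,1,1,1],"slide":[[2,0,0],[1,0,0],[0,0,0],[0,0,0]],"angular":[[0,0,0],[0,0,0],[0,0,0],[0,0,0]]}'
python3 -m jog '{"grip":[1,1,1,1],"slide":[[1.5,0,0],[1,0,0],[0,0,0],[0,0,0]],"angular":[[0,0,0],[0,0,0],[0,0,0],[0,0,0]]}'
```

```text
time: 10.28
tcp_pos: [0.4739, 0.0877, 0.1354]
eef_rot: [[0.128, 0.992, -0.001], [0.992, -0.128, -0.003], [-0.003, -0.0, -1.0]]
wrist_force: [-0.5, -7.1, 2.2]
grip_width: 0.0001
grip_force: 4.0
time: 10.62
tcp_pos: [0.4742, 0.0895, 0.1354]
eef_rot: [[0.129, 0.992, -0.001], [0.992, -0.129, -0.004], [-0.004, -0.0, -1.0]]
wrist_force: [-2.4, -11.9, 4.4]
grip_width: 0.0
grip_force: 6.0
time: 10.95
tcp_pos: [0.4744, 0.0915, 0.1353]
eef_rot: [[0.129, 0.992, -0.001], [0.992, -0.129, -0.004], [-0.004, -0.001, -1.0]]
wrist_force: [-1.9, -12.5, 4.1]
grip_width: 0.0
grip_force: 6.7
```

```bash
python3 -m jog '{"grip":[1,1,1,1],"slide":[[1.5,0,0],[1,0,0],[0,0,0],[0,0,0]],"angular":[[0,0,0],[0,0,0],[0,0,0],[0,0,0]]}' | grep -E 'tcp|wrist'
python3 -m jog '{"grip":[1,1,1,1],"slide":[[1,0,0],[1,0,0],[0,0,0],[0,0,0]],"angular":[[0,0,0],[0,0,0],[0,0,0],[0,0,0]]}'| grep -E 'tcp|wrist'
python3 -m jog '{"grip":[1,1,1],"slide":[[1,0,0],[0,0,0],[0,0,0]],"angular":[[0,0,0],[0,0,0],[0,0,0]]}'| grep -E 'tcp|wrist'
```

```text
tcp_pos: [0.4749, 0.0951, 0.1353]
wrist_force: [-1.1, -10.5, 4.0]
tcp_pos: [0.475, 0.0963, 0.1353]
wrist_force: [-1.0, -11.7, 3.6]
tcp_pos: [0.4751, 0.0969, 0.1354]
wrist_force: [-2.2, -13.6, 4.6]
```

```bash
python3 -m jog '{"grip":[1,1,1],"slide":[[1,0,0],[0,0,0],[0,0,0]],"angular":[[0,0,0],[0,0,0],[0,0,0]]}'| grep -E 'tcp|wrist'
python3 fit.py | head -1
```

```text
tcp_pos: [0.4752, 0.0977, 0.1354]
wrist_force: [-1.3, -14.2, 4.7]
[ 0.4759  0.0925 -0.1295 -0.213  -0.1932 -0.1288] -7.42
```

```bash
python3 -m jog '{"grip":[1,1,1,1],"slide":[[1,0,0],[1,0,0],[0,0,0],[0,0,0]],"angular":[[0,0,0],[0,0,0],[0,0,0],[0,0,0]]}'| grep -E 'tcp|wrist'
python3 -m jog '{"grip":[1,1,1],"slide":[[1,0,0],[0,0,0],[0,0,0]],"angular":[[0,0,0],[0,0,0],[0,0,0]]}'| grep -E 'tcp|wrist'
python3 -m jog '{"grip":[1,1,1],"slide":[[1,0,0],[0,0,0],[0,0,0]],"angular":[[0,0,0],[0,0,0],[0,0,0]]}'| grep -E 'tcp|wrist'
```

```text
tcp_pos: [0.4755, 0.1002, 0.1353]
wrist_force: [-0.9, -12.6, 5.4]
tcp_pos: [0.4756, 0.1006, 0.1353]
wrist_force: [-1.5, -14.3, 4.8]
tcp_pos: [0.4756, 0.1009, 0.1354]
wrist_force: [-1.7, -16.1, 5.4]
```

```bash
python3 -m jog '{"grip":[1,1,1],"slide":[[1,0,0],[0,0,0],[0,0,0]],"angular":[[0,0,0],[0,0,0],[0,0,0]]}'| grep -E 'tcp|wrist'
python3 -m jog '{"grip":[1,1,1],"slide":[[0.7,0,0],[0,0,0],[0,0,0]],"angular":[[0,0,0],[0,0,0],[0,0,0]]}'| grep -E 'tcp|wrist'
```

```text
tcp_pos: [0.4756, 0.1013, 0.1353]
wrist_force: [-2.8, -17.6, 5.7]
tcp_pos: [0.4757, 0.1015, 0.1354]
wrist_force: [-3.5, -19.1, 5.9]
```

```bash
python3 - <<'E'
from h import *
c=viewer.read_camera("top");i=c["img"][260:345,310:450,::-1]
d=viewer.read_camera("scene");j=d["img"][160:290,250:440,::-1]
cv2.imwrite("pics/c.png",np.vstack([cv2.resize(i,(600,364),interpolation=2),cv2.resize(cv2.resize(j,(340,233)),(600,233))]))
E
python3 fit.py|head -1
```

```text
[ 0.4778  0.0931 -0.1631 -0.1236 -0.1884 -0.1264] -9.34
```

View pics/c.png

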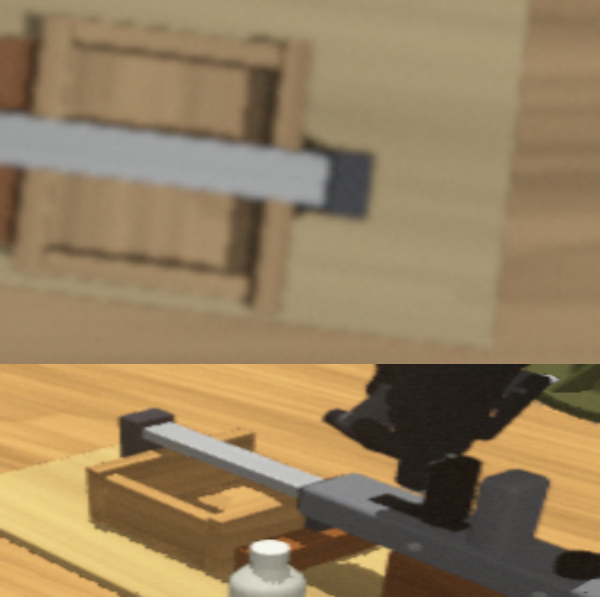

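Panel appears closed or nearly so (top crop: panel edge at about column 275, touching the side walls; scene crop shows a closed corner at (90,470)). I check whether the rising force comes from the squeeze or from the trigger's end stop.

```bash
python3 rel.py
python3 - <<'E'
from h import *
c=viewer.read_camera("scene");cv2.imwrite("pics/d.png",cv2.resize(c["img"][165:250,255:375,::-1],(720,510),interpolation=2))
for n in ["top","scene"]:
    c=viewer.read_camera(n)
    for q,z in [("jaw_top",.108),("panel_top",.079),("trigger_mid",.15)]:
        for m in mark_of(n,q)[:1]:
            w=atz(c,m["pixel"],z)-[.4748,.0905,0];print(n,q,round(m["p"],2),"jig y",(w[:2]@[np.sin(.131),np.cos(.131)]*1e3).round(1))
E
```

```text
tcp in jig [ -3.8  11.7 135.4] tool x ang 82.46 cam [ 0.07149576 -0.00015922 -0.14414206]
trigger_mid 0.68 [318. 288.] [0.4781 0.1184 0.15  ] in jig [ -3.6  28.8 150. ]
release_top 0.6 [320.  41.] [0.4899 0.2038 0.128 ] in jig [ -3.4 115.  128. ]
top jaw_top 0.92 jig y -206.6
top panel_top 0.89 jig y -180.1
scene jaw_top 0.76 jig y -209.5
scene panel_top 0.87 jig y -182.7
scene trigger_mid 0.8 jig y 21.0
```

View pics/d.png

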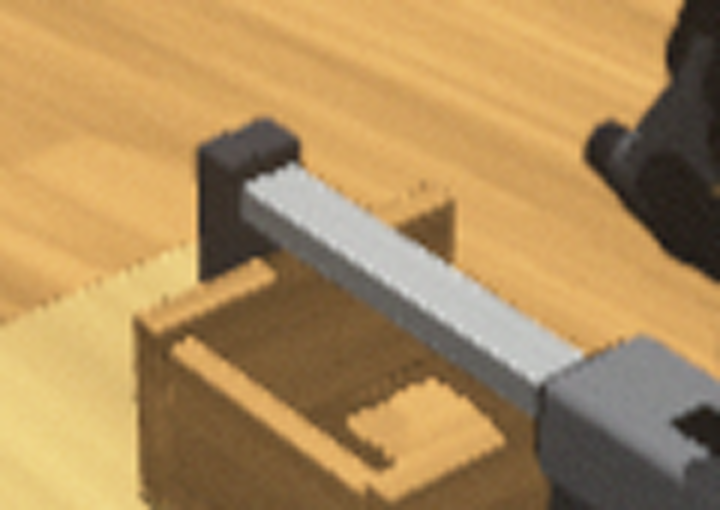

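The wall-to-panel corner at (170,345) may still show a few mm of gap, so the trigger may be at its stop. Another stroke settles that either way: letting go is harmless and the home force then arrives at small trigger travel.

```bash
python3 -m jog '{"grip":[1,1,1,1,1],"slide":[[-12,0,0],[-12,0,0],[-12,0,0],[-10,0,0],[0,0,0]],"angular":[[0,0,0],[0,0,0],[0,0,0],[0,0,0],[0,0,0]]}'
python3 fit.py | head -1
python3 -m jog '{"grip":[1,1,1,1,1],"slide":[[6,0,0],[5,0,0],[2,0,0],[0,0,0],[0,0,0]],"angular":[[0,0,0],[0,0,0],[0,0,0],[0,0,0],[0,0,0]]}'| grep -E 'tcp|wrist'
python3 -m jog '{"grip":[1,1,1],"slide":[[2,0,0],[0,0,0],[0,0,0]],"angular":[[0,0,0],[0,0,0],[0,0,0]]}'| grep -E 'tcp|wrist'
```

```text
time: 16.12
tcp_pos: [0.4703, 0.0595, 0.1354]
eef_rot: [[0.129, 0.992, -0.0], [0.992, -0.129, -0.001], [-0.001, 0.0, -1.0]]
wrist_force: [0.2, -0.4, 0.7]
grip_width: -0.0001
grip_force: 0.0
[ 0.4758  0.0893 -0.1307 -0.2146 -0.1811 -0.1243] -7.49
tcp_pos: [0.4721, 0.0736, 0.1353]
wrist_force: [-0.5, -4.1, 0.8]
tcp_pos: [0.4723, 0.0749, 0.1353]
wrist_force: [-0.9, -6.3, 2.2]
```

```bash
python3 -m jog '{"grip":[1,1,1],"slide":[[1.5,0,0],[0,0,0],[0,0,0]],"angular":[[0,0,0],[0,0,0],[0,0,0]]}'| grep -E 'tcp|wrist'
python3 -m jog '{"grip":[1,1,1],"slide":[[1.5,0,0],[0,0,0],[0,0,0]],"angular":[[0,0,0],[0,0,0],[0,0,0]]}'| grep -E 'tcp|wrist'
python3 -m jog '{"grip":[1,1,1],"slide":[[1,0,0],[0,0,0],[0,0,0]],"angular":[[0,0,0],[0,0,0],[0,0,0]]}'| grep -E 'tcp|wrist'
```

```text
tcp_pos: [0.4724, 0.0761, 0.1353]
wrist_force: [-0.9, -6.8, 1.5]
tcp_pos: [0.4727, 0.0779, 0.1353]
wrist_force: [-0.3, -5.6, 2.8]
tcp_pos: [0.4727, 0.0786, 0.1353]
wrist_force: [-0.9, -7.9, 2.0]
```

```bash
python3 -m jog '{"grip":[1,1,1],"slide":[[1,0,0],[0,0,0],[0,0,0]],"angular":[[0,0,0],[0,0,0],[0,0,0]]}'| grep -E 'tcp|wrist'
python3 -m jog '{"grip":[1,1,1],"slide":[[1,0,0],[0,0,0],[0,0,0]],"angular":[[0,0,0],[0,0,0],[0,0,0]]}'| grep -E 'tcp|wrist'
python3 -m jog '{"grip":[1,1,1],"slide":[[1,0,0],[0,0,0],[0,0,0]],"angular":[[0,0,0],[0,0,0],[0,0,0]]}'| grep -E 'tcp|wrist'
```

```text
tcp_pos: [0.4728, 0.079, 0.1353]
wrist_force: [-0.9, -10.3, 2.7]
tcp_pos: [0.4728, 0.0793, 0.1353]
wrist_force: [-2.1, -11.7, 3.5]
tcp_pos: [0.4728, 0.0797, 0.1353]
wrist_force: [-1.3, -13.3, 4.2]
```

```bash
python3 -m jog '{"grip":[1,1,1],"slide":[[1,0,0],[0,0,0],[0,0,0]],"angular":[[0,0,0],[0,0,0],[0,0,0]]}'| grep -E 'tcp|wrist'
python3 -m jog '{"grip":[1,1,1],"slide":[[1,0,0],[0,0,0],[0,0,0]],"angular":[[0,0,0],[0,0,0],[0,0,0]]}'| grep -E 'tcp|wrist'
python3 -m jog '{"grip":[1,1,1],"slide":[[1,0,0],[0,0,0],[0,0,0]],"angular":[[0,0,0],[0,0,0],[0,0,0]]}'| grep -E 'tcp|wrist'
python3 -m jog '{"grip":[1,1,1],"slide":[[1,0,0],[0,0,0],[0,0,0]],"angular":[[0,0,0],[0,0,0],[0,0,0]]}'| grep -E 'tcp|wrist'
```

```text
tcp_pos: [0.4729, 0.0801, 0.1353]
wrist_force: [-1.6, -14.9, 4.5]
tcp_pos: [0.4729, 0.0804, 0.1353]
wrist_force: [-2.1, -16.6, 4.9]
tcp_pos: [0.473, 0.0808, 0.1353]
wrist_force: [-2.0, -18.6, 6.0]
tcp_pos: [0.473, 0.0811, 0.1353]
wrist_force: [-2.9, -21.1, 5.8]
```

```bash
python3 -m jog '{"grip":[1,1,1,1],"slide":[[1,0,0],[0,0,0],[1,0,0],[0,0,0]],"angular":[[0,0,0],[0,0,0],[0,0,0],[0,0,0]]}'| grep -E 'tcp|wrist'
python3 -m jog '{"grip":[1,1,1,1],"slide":[[1,0,0],[0,0,0],[1,0,0],[0,0,0]],"angular":[[0,0,0],[0,0,0],[0,0,0],[0,0,0]]}'| grep -E 'tcp|wrist'
python3 -m jog '{"grip":[1,1,1,1,1,1],"slide":[[0,0,0],[0,0,0],[0,0,0],[0,0,0],[0,0,0],[0,0,0]],"angular":[[0,0,0],[0,0,0],[0,0,0],[0,0,0],[0,0,0],[0,0,0]]}'| grep -E 'time|tcp|wrist'
```

```text
tcp_pos: [0.4731, 0.082, 0.1354]
wrist_force: [-4.0, -24.0, 7.3]
tcp_pos: [0.4732, 0.0829, 0.1353]
wrist_force: [-3.6, -26.5, 7.6]
time: 21.15
tcp_pos: [0.4732, 0.0829, 0.1353]
wrist_force: [-3.8, -27.5, 8.0]
```

```bash
python3 -m jog '{"grip":[1,1,1,1,1,1,1,1],"slide":[[0.5,0,0],[0,0,0],[0,0,0],[0,0,0],[0,0,0],[0,0,0],[0,0,0],[0,0,0]],"angular":[[0,0,0],[0,0,0],[0,0,0],[0,0,0],[0,0,0],[0,0,0],[0,0,0],[0,0,0]]}'| grep -E 'time|tcp|wrist'
python3 -m jog '{"grip":[1,1,1,1,1,1],"slide":[[0,0,0],[0,0,0],[0,0,0],[0,0,0],[0,0,0],[0,0,0]],"angular":[[0,0,0],[0,0,0],[0,0,0],[0,0,0],[0,0,0],[0,0,0]]}'| grep -E 'time|tcp|wrist'
python3 - <<'E'
from h import *
for n in ["top","scene"]:
    c=viewer.read_camera(n)
    if n=="scene": cv2.imwrite("pics/e.png",cv2.resize(c["img"][165:250,255:375,::-1],(720,510),interpolation=2))
    for q,z in [("jaw_top",.108),("panel_top",.079),("tidy",.012)]:
        for m in mark_of(n,q)[:1]:
            w=atz(c,m["pixel"],z)-[.4748,.0905,0];print(n,q,round(m["p"],2),"jig y",(w[:2]@[np.sin(.131),np.cos(.131)]*1e3).round(1))
E
```

```text
time: 21.82
tcp_pos: [0.4732, 0.083, 0.1354]
wrist_force: [-4.3, -28.1, 8.5]
time: 22.32
tcp_pos: [0.4732, 0.083, 0.1354]
wrist_force: [-4.3, -28.1, 8.7]
top jaw_top 0.63 jig y -203.8
top panel_top 0.97 jig y -186.6
top tidy 0.56 jig y -126.4
scene jaw_top 0.84 jig y -209.7
scene panel_top 0.97 jig y -188.7
scene tidy 0.96 jig y -123.1
```

View pics/e.png

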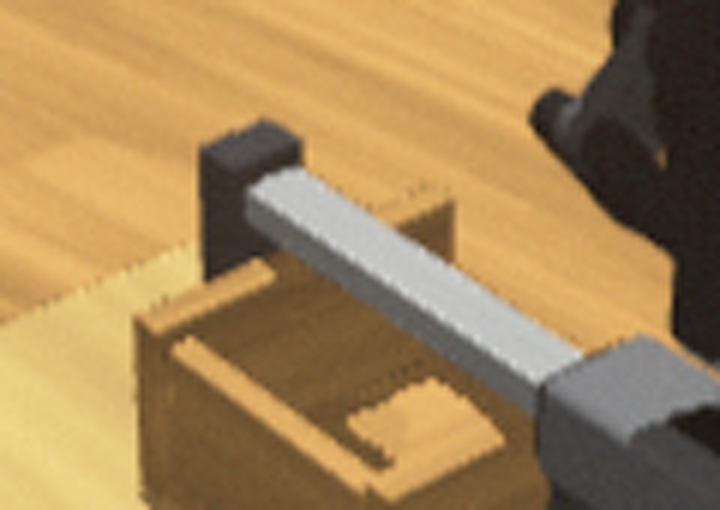

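Same jaw and panel picture as before at 8 N more, with 28 N held for over a second and the trigger only ~9 mm in: the panel is home. Now let go, rise over the handle and go to the button.

```bash
python3 -m jog '{"grip":[1,1,1,1,1,1,1],"slide":[[-8,0,0],[-12,0,0],[-10,0,0],[0,0,-25],[0,0,-30],[0,0,-25],[0,0,0]],"angular":[[0,0,0],[0,0,0],[0,0,0],[0,0,0],[0,0,0],[0,0,0],[0,0,0]]}'
python3 -m jog '{"grip":[1,1,1,1,1,1,1],"slide":[[25,0,0],[30,0,0],[30,0,0],[30,0,0],[25,0,0],[4,0,0],[0,0,0]],"angular":[[0,0,0],[0,0,0],[0,0,0],[0,0,0],[0,0,0],[0,0,0],[0,0,0]]}'
python3 fit.py
```

```text
time: 23.3
tcp_pos: [0.473, 0.0624, 0.2196]
eef_rot: [[0.126, 0.992, 0.007], [0.992, -0.126, 0.002], [0.003, 0.007, -1.0]]
wrist_force: [1.1, -0.1, 0.5]
grip_width: 0.0002
grip_force: 0.0
time: 23.88
tcp_pos: [0.4883, 0.2073, 0.2145]
eef_rot: [[0.122, 0.993, -0.001], [0.993, -0.122, 0.001], [0.001, -0.001, -1.0]]
wrist_force: [0.3, -0.9, -0.1]
grip_width: -0.0
grip_force: 0.0
[ 0.4757  0.0882 -0.1232 -0.2043 -0.181  -0.1243] -7.06
top jig [1.5, 2.4]
top trigger_mid [2.9, -0.8]
top release_top [2.8, -2.6]
top jaw_top [-0.4, 0.4]
top panel_top [0.2, 0.8]
top tidy [-1.4, 1.2]
scene jig [1.2, 1.1]
scene trigger_mid [1.6, -0.1]
scene release_top [2.8, 0.8]
scene jaw_top [-1.6, 1.4]
scene panel_top [0.1, 0.5]
scene tidy [-3.7, 0.4]
```

```bash
python3 -m jog '{"grip":[1,1,1,1,1,1],"slide":[[-4,1,0],[0,0,25],[0,0,25],[0,0,20],[0,0,9],[0,0,0]],"angular":[[0,0,0],[0,0,0],[0,0,0],[0,0,0],[0,0,0],[0,0,0]]}'
python3 -m jog '{"grip":[1,1,1,1],"slide":[[0,0,4],[0,0,4],[0,0,2],[0,0,0]],"angular":[[0,0,0],[0,0,0],[0,0,0],[0,0,0]]}'| grep -E 'tcp|wrist'
python3 -m jog '{"grip":[1,1,1,1],"slide":[[0,0,2],[0,0,2],[0,0,0],[0,0,0]],"angular":[[0,0,0],[0,0,0],[0,0,0],[0,0,0]]}'| grep -E 'tcp|wrist'
```

```text
time: 25.08
tcp_pos: [0.4882, 0.2001, 0.1345]
eef_rot: [[0.127, 0.992, -0.003], [0.992, -0.127, -0.002], [-0.002, -0.003, -1.0]]
wrist_force: [-0.6, -0.3, 0.7]
grip_width: 0.0002
grip_force: 0.0
tcp_pos: [0.4898, 0.2009, 0.1268]
wrist_force: [-0.0, -0.1, 0.9]
tcp_pos: [0.4898, 0.201, 0.1226]
wrist_force: [1.0, 1.0, 4.5]
```

```bash
python3 -m jog '{"grip":[1,1,1,1],"slide":[[0,0,2],[0,0,1.5],[0,0,0],[0,0,0]],"angular":[[0,0,0],[0,0,0],[0,0,0],[0,0,0]]}'| grep -E 'tcp|wrist'
python3 -m jog '{"grip":[1,1,1,1],"slide":[[0,0,1],[0,0,0.5],[0,0,0],[0,0,0]],"angular":[[0,0,0],[0,0,0],[0,0,0],[0,0,0]]}'| grep -E 'tcp|wrist'
python3 -m jog '{"grip":[1,1,1,1,1,1,1,1],"slide":[[0,0,0],[0,0,0],[0,0,0],[0,0,0],[0,0,0],[0,0,0],[0,0,0],[0,0,0]],"angular":[[0,0,0],[0,0,0],[0,0,0],[0,0,0],[0,0,0],[0,0,0],[0,0,0],[0,0,0]]}'| grep -E 'tcp|wrist'
python3 fit.py | head -1
```

```text
tcp_pos: [0.4899, 0.2012, 0.1198]
wrist_force: [-0.3, 0.1, 12.6]
tcp_pos: [0.4901, 0.2014, 0.1194]
wrist_force: [-4.6, 0.2, 22.4]
tcp_pos: [0.4901, 0.2014, 0.1194]
wrist_force: [-2.9, 0.2, 22.9]
[ 0.4784  0.0921 -0.1513 -0.2672 -0.1848 -0.1259] -8.67
```

Button bottomed (22 N); the jaw reads -267, i.e. back at the start value (-262), and the panel stays. Hold a bit longer, then lift off.

```bash
python3 -m jog '{"grip":[1,1,1,1,1,1,1,1],"slide":[[0,0,0],[0,0,0],[0,0,0],[0,0,0],[0,0,0],[0,0,0],[0,0,0],[0,0,0]],"angular":[[0,0,0],[0,0,0],[0,0,0],[0,0,0],[0,0,0],[0,0,0],[0,0,0],[0,0,0]]}'| grep -E 'time|wrist'
python3 -m jog '{"grip":[1,1,1,1,1,1],"slide":[[0,0,-15],[0,0,-25],[0,0,-30],[0,0,-20],[0,0,0],[0,0,0]],"angular":[[0,0,0],[0,0,0],[0,0,0],[0,0,0],[0,0,0],[0,0,0]]}'
python3 fit.py|head -1
python3 - <<'E'
from h import *
c=viewer.read_camera("scene");cv2.imwrite("pics/f.png",cv2.resize(c["img"][150:390,215:485,::-1],(675,600),interpolation=2))
E
```

```text
time: 28.45
wrist_force: [-4.2, 0.2, 23.0]
time: 28.95
tcp_pos: [0.4894, 0.2008, 0.2077]
eef_rot: [[0.126, 0.992, 0.001], [0.992, -0.126, 0.001], [0.001, 0.001, -1.0]]
wrist_force: [-0.4, -0.5, 0.1]
grip_width: 0.0001
grip_force: 0.0
[ 0.4761  0.0885 -0.1241 -0.265  -0.184  -0.1137] -7.11
```

View pics/f.png

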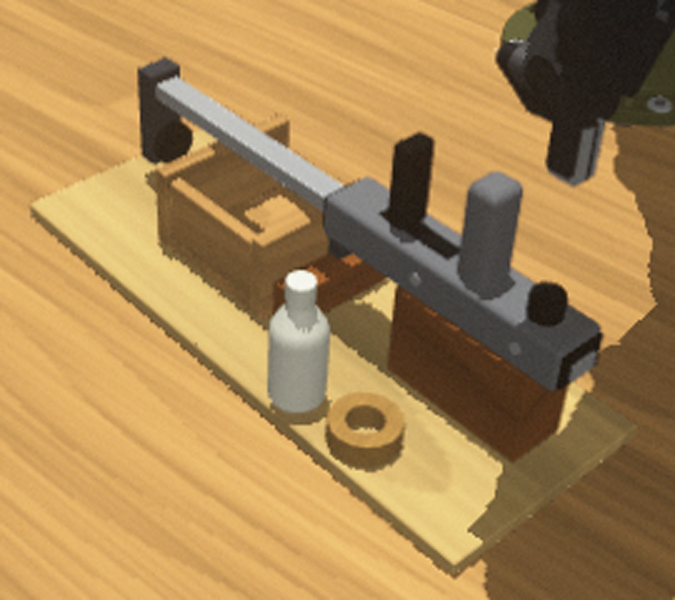

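The jaw is fully back (158,110), the panel closed against the box, and trigger, button, bottle and ring are as at the start. The gripper hangs free above.

```bash
python3 -c "
from plant import env
print(env.close_job())"
```

```text
the job is handed in; nothing more can be done
None
```

I handed the job in. The panel is home after about 20 N held for over a second (inferred from 28 N at the wrist), the jaw has sprung back, and the trigger and button are free; the judge returned no verdict.

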